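# Finish the face panel of a mobile-shelving drive head

### The job

Finish fixing the face panel of this shelving drive head. With the mallet, drive the white pin of every push rivet fully home while the red-handled alignment pins are still in and holding the panel true (never press the rivets with the fingers); only then pull all the alignment pins out and put them in the aluminium tray. Also turn the orange lock knob clockwise until it clicks over to locked, put the mallet back on its mat, and leave the other things on the table where they are.

Things in the scene. Friction and masses are not known exactly. Their poses are not given: they have to be found in the camera images.
- drivehead: drive head, fixed: olive block 220 (its x) x 270 (its y) x 70 mm with black sides. Origin at the centre of its underside, z up; the face panel is its top. On it: six square rivet holes, three square alignment sockets, 12 mm wide, 58 mm deep, a flat label frame, and a black hub, radius 42 mm, with the lock knob in the middle. Only knob and pins rise more than 16 mm above the panel
- rivet1_pin (a joint): white pin of push rivet 1 (None: no such rivet), 12 mm wide, in a black collar 25 mm wide, 4 mm high, set in a square hole of the panel at x -75, y 105 mm of the drive head's frame. Value: travel down, m: 0 proud (top 15.5 mm above the panel), 0.010 home (5.5 mm above it). Sprung: a catch 4 to 7 mm down needs about 8 N; let go before 7 mm it springs back, past that it snaps home and stays
- rivet2_pin (a joint): white pin of push rivet 2 (None: no such rivet), 12 mm wide, in a black collar 25 mm wide, 4 mm high, set in a square hole of the panel at x 0, y 105 mm of the drive head's frame. Value: travel down, m: 0 proud (top 15.5 mm above the panel), 0.010 home (5.5 mm above it). Sprung: a catch 4 to 7 mm down needs about 8 N; let go before 7 mm it springs back, past that it snaps home and stays
- rivet3_pin (a joint): white pin of push rivet 3 (None: no such rivet), 12 mm wide, in a black collar 25 mm wide, 4 mm high, set in a square hole of the panel at x 75, y 105 mm of the drive head's frame. Value: travel down, m: 0 proud (top 15.5 mm above the panel), 0.010 home (5.5 mm above it). Sprung: a catch 4 to 7 mm down needs about 8 N; let go before 7 mm it springs back, past that it snaps home and stays
- rivet4_pin (a joint): white pin of push rivet 4 (None: no such rivet), 12 mm wide, in a black collar 25 mm wide, 4 mm high, set in a square hole of the panel at x -75, y -105 mm of the drive head's frame. Value: travel down, m: 0 proud (top 15.5 mm above the panel), 0.010 home (5.5 mm above it). Sprung: a catch 4 to 7 mm down needs about 8 N; let go before 7 mm it springs back, past that it snaps home and stays
- rivet5_pin (a joint): white pin of push rivet 5 (None: no such rivet), 12 mm wide, in a black collar 25 mm wide, 4 mm high, set in a square hole of the panel at x 0, y -105 mm of the drive head's frame. Value: travel down, m: 0 proud (top 15.5 mm above the panel), 0.010 home (5.5 mm above it). Sprung: a catch 4 to 7 mm down needs about 8 N; let go before 7 mm it springs back, past that it snaps home and stays
- rivet6_pin (a joint): white pin of push rivet 6 (None: no such rivet), 12 mm wide, in a black collar 25 mm wide, 4 mm high, set in a square hole of the panel at x 75, y -105 mm of the drive head's frame. Value: travel down, m: 0 proud (top 15.5 mm above the panel), 0.010 home (5.5 mm above it). Sprung: a catch 4 to 7 mm down needs about 8 N; let go before 7 mm it springs back, past that it snaps home and stays
- pin1: alignment pin 1 (None: no pin here), loose, 60 g, 106 mm long, standing in the socket at x -80, y -40 mm of the drive head: steel shaft 10 mm wide, flange 26 mm wide lying on the panel, round red handle 20 mm wide with a white band. Origin on its axis under the flange (mid-length), z along the pin: tip at -56 mm, flange 0 to 5 mm, handle 5 to 50 mm
- pin2: alignment pin 2 (None: no pin here), loose, 60 g, 106 mm long, standing in the socket at x 80, y 45 mm of the drive head: steel shaft 10 mm wide, flange 26 mm wide lying on the panel, round red handle 20 mm wide with a white band. Origin on its axis under the flange (mid-length), z along the pin: tip at -56 mm, flange 0 to 5 mm, handle 5 to 50 mm
- pin3: alignment pin 3 (None: no pin here), loose, 60 g, 106 mm long, standing in the socket at x 80, y -45 mm of the drive head: steel shaft 10 mm wide, flange 26 mm wide lying on the panel, round red handle 20 mm wide with a white band. Origin on its axis under the flange (mid-length), z along the pin: tip at -56 mm, flange 0 to 5 mm, handle 5 to 50 mm
- lock (a joint): angle of the orange lock knob on the hub, rad: 0 released (white mark at the red dot), 1.4 locked (white mark at the green dot), turned clockwise seen from above. It starts between 0 and 0.3 and turns easily as far as a sprung detent, which resists with about 0.25 N m from 0.7 to 1.0; past 1.0 it clicks over to 1.3 or more; the stop is at 1.4
- lock_grip (a point): on the knob's axis (the middle of the drive head), 40 mm above the panel: where to grip the orange bar, 46 mm long, 14 mm wide, 20 to 51 mm above the panel. The bar lies along the point's x; at joint 0 this is the drive head's x
- mallet: rubber mallet, 0.4 kg: round head 50 mm wide, 80 mm long, standing freely on one striking face; level handle 24 mm wide, 28 mm high, its axis 40 mm above that face, running to 200 mm from the head's axis along the mallet's -x. Origin at the centre of the lower face, z up the head. Balances 14 mm from the head's axis; grip it across the handle, about 60 mm from the head's axis
- mat: black rubber mat, 300 mm (its x) by 130 mm (its y), 4 mm thick, fixed; the mallet's place. Origin at the centre of its underside
- tray: low open aluminium tray, loose, 0.8 kg, 220 mm (its x) by 150 mm (its y), 30 mm high, walls and floor 4 mm thick. Origin at the centre of its underside, z up
- jar: bystander: clear jar with steel lid, 68 mm wide, 85 mm high. Origin at the centre of its underside
- tape: bystander: yellow tape measure, 70 x 36 x 66 mm. Origin at the centre of its underside
- screwdriver: bystander: screwdriver, 190 mm, lying near the robot. Origin on the table under its middle
There are look-alikes about, which are no part of the job. Leave any green look-alike of the pin1 alone.

How it is judged:
By the outcome, as a careful person would: the job done as asked, in the order asked, and still so for the second after the job is handed in, with the robot touching nothing.
Of rivet1, rivet2, rivet3, rivet4, rivet5, rivet6 only 3 to 5 are there at a start; the rules pass over those that are not, and their reading is None.
Of pin1, pin2, pin3 only 2 to 3 are there at a start; the rules pass over those that are not, and their reading is None.
At some moment in a run one of tray may be knocked a few centimetres aside while the robot is not near it.
It also fails if it takes over 210 s, if anything falls off the work surface, if the arm or the gripper's body presses on something with over 40 N, if the wrist force passes 120 N, or if a joint passes its speed limit or range.

### The arm

A 7-joint arm with a two-finger parallel gripper is mounted at the origin on the work surface. World frame = base frame: x ahead of the robot, y to its left, z up, the work surface at z = 0. Lengths are in m, angles in rad, forces in N, time in s.
With the tool pointing down it reaches from about 0.375 to 0.925 m from the base axis. Payload 3.1 kg.
Tool frame: the origin (TCP) lies between the finger pads; the fingertips stand 19 mm ahead of it and the grasp point (between the pads) is the TCP; z points along the fingers, y is the direction in which the jaws open and shut (so a half turn about z gives the same grasp; the last joint's range is limited). The gripper opens to 85 mm and grips with 20 to 120 N. Pads are 22 mm wide; open, the fingers measure 114 mm over their backs; the gripper's body (76 mm by 85 mm) begins 54 mm behind the grasp point. The pads swing forward as they close: fully open they stand 13 mm farther back than shut.
Start: joints at [1.038, 0.383, 0.044, 1.598, -0.018, 1.161, -0.05], TCP at [0.274, -0.59, 0.25] pointing down, gripper open.
Joint ranges: [-2.61, 2.61], [-0.41, 2.15], [-1.48, 1.57], [0, 2.5], [-1.57, 4.71], [0.05, 1.97], [-2.85, 2.85]. Speed limits (rad/s): [2.79, 2.79, 3.14, 3.14, 3.14, 3.14, 3.14].

### API

Orientations are given as a unit quaternion [x, y, z, w].
In Python, from bench import move_ptp, movel, move_j, move_gripper, pause, inverse_kinematics, read_camera, camera_params, MotionError, sign_off, look_for, tip_of, read_time_s, read_qpos, read_joint_vel, read_effort, read_eef_pos, read_tcp_rot, read_ft_force, read_ft_torque, read_finger_gap gives the robot as it stands. Calls block until the motion is done:
- move_ptp(position, orientation): joint-space move of the TCP to a pose.
- movel(position, orientation=None, speed=0.15): straight line of the TCP; orientation=None keeps the orientation; speed is the mean speed in m/s.
- move_j(angles): joint-space move.
- move_gripper(opening, effort=None): finger opening in m; effort is the grip in N (None keeps the last); returns when the fingers have stopped.
- pause(seconds).
- inverse_kinematics(position, orientation): joint angles nearest the present ones, or None.
- read_camera(name): name is "scene" or "top" or "wrist"; returns the picture (400x640x3 uint8, red, green, blue); there is no depth.
- camera_params(name): a dict with "K" (3x3 intrinsics, pixels), "camera_from_world" (4x4, takes a point from world to camera coordinates). Camera axes: x right, y down, z forward; pixel columns grow to the right and rows downward; lengths in m; the calibration is good to about 2 mm. A picture is of the moment at which its call begins: read the wrist's pose just before it. camera_params takes no time and is no camera call; for the wrist camera it gives the pose at the moment of the call.
A pose or a line that the arm cannot do raises MotionError and nothing moves.
- sign_off(): hands the job in, once; it reports no verdict.
Trained networks look in the newest picture that a camera, given by its name, has taken for a name from the list of things; names that differ only in an ending like _2 or _b are one class to them, and where a whole thing is asked for, a point or a joint stands for the part that bears it (a point fixed in the world has none). Each returns a list of dicts, best first, with "confidence" (0 to 1); they miss things now and then, are a little off and sometimes report something else, mostly with a low value. They report only what shows in the picture. A call takes as long as a camera call. They do not tell look-alikes from the thing itself.
- look_for(camera, name): "at" ([column, row] in pixels, amid what is visible of it).
- tip_of(camera, name): "at" ([column, row] in pixels: a listed point, or the origin of a listed thing).
Readings, each from a call of its own:
- read_time_s(): time.
- read_qpos(): joint angles.
- read_joint_vel(): joint speeds.
- read_effort(): joint torques, N m.
- read_eef_pos(): TCP position.
- read_tcp_rot(): TCP orientation.
- read_ft_force(): force on the tool from outside, world axes, zero at the start.
- read_ft_torque(): the same for the moment, N m.
- read_finger_gap(): finger opening in m.
Only numpy, scipy, OpenCV 4.12 (cv2) and the standard library are available. Lean on these libraries where they do the work, as an engineer would, in place of code of your own. Each camera call takes 0.05 s, during which the arm holds its last target.

## Working session

There is one attempt and no reset: what is moved stays moved. The work goes in short steps, each a Python script; the robot and the scene stay as the last script left them, time stands still between calls to the robot, and variables do not carry over. Pictures are saved under pics/ and viewed, and the job is handed in when it is done.

```bash
ls; mkdir -p pics; python3 - <<'E'
from bench import *
import cv2,numpy as np
for c in ["scene","top","wrist"]:
    im=read_camera(c); cv2.imwrite(f"pics/{c}0.png",im[:,:,::-1])
    p=camera_params(c); print(c,np.round(p["K"],1).tolist(),np.round(p["camera_from_world"],3).tolist())
print(read_time_s(),read_tcp_rot(),read_eef_pos(),read_ft_force())
E
```

```text
pics
scene [[502.5, 0.0, 312.4], [0.0, 502.5, 196.4], [0.0, 0.0, 1.0]] [[-0.808, 0.589, 0.02, 0.481], [0.327, 0.477, -0.816, -0.123], [-0.49, -0.653, -0.578, 1.476], [0.0, 0.0, 0.0, 1.0]]
top [[440.0, 0.0, 307.5], [0.0, 440.0, 206.7], [0.0, 0.0, 1.0]] [[-0.007, -1.0, 0.016, 0.004], [-0.999, 0.006, -0.049, 0.57], [0.048, -0.016, -0.999, 1.012], [0.0, 0.0, 0.0, 1.0]]
wrist [[333.3, 0.0, 320.1], [0.0, 333.3, 199.5], [0.0, 0.0, 1.0]] [[0.421, -0.907, -0.002, -0.648], [-0.861, -0.401, 0.314, -0.041], [-0.286, -0.13, -0.949, 0.38], [0.0, 0.0, 0.0, 1.0]]
0.15 [ 9.76454284e-01  2.15721948e-01 -2.76076055e-04 -9.98077855e-04] [ 0.27351592 -0.58889676  0.249157  ] [0.1138069  0.32487699 0.76257779]
```

View pics/scene0.png

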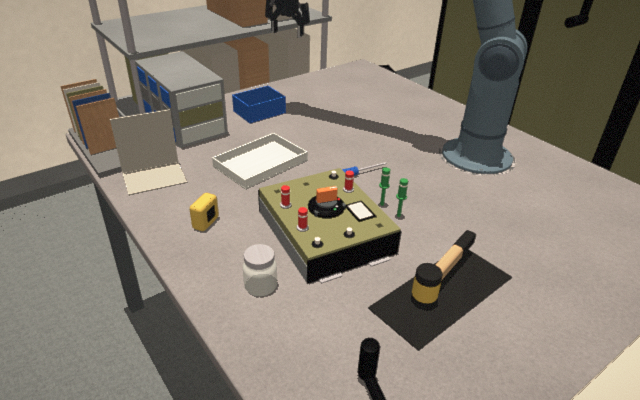

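View pics/top0.png

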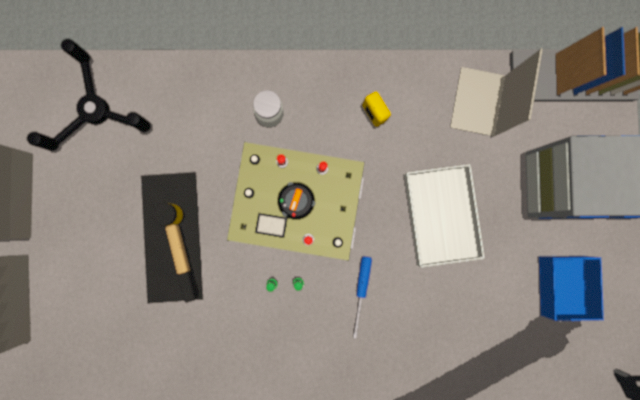

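View pics/wrist0.png

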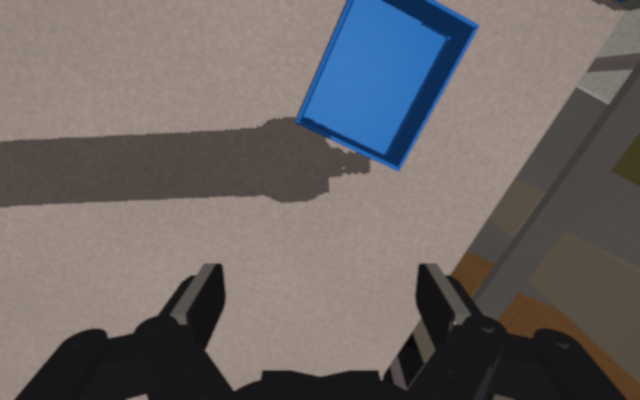

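```bash
cat > h.py <<'E'
from bench import *
import cv2,numpy as np
from scipy.optimize import least_squares
def ray(c,uv,P=None):
    P=P or camera_params(c);K=np.array(P["K"]);T=np.array(P["camera_from_world"]);R=T[:3,:3]
    return -R.T@T[:3,3], R.T@np.linalg.solve(K,[uv[0],uv[1],1.])
def onz(c,uv,z,P=None):
    o,d=ray(c,uv,P); return (o+d*(z-o[2])/d[2])[:2]
def proj(c,p,P=None):
    P=P or camera_params(c);K=np.array(P["K"]);T=np.array(P["camera_from_world"])
    q=K@(T[:3,:3]@np.asarray(p)+T[:3,3]); return q[:2]/q[2]
def tri(*obs):
    A=np.zeros((3,3));b=np.zeros(3)
    for c,uv in obs:
        o,d=ray(c,uv);d=d/np.linalg.norm(d);M=np.eye(3)-np.outer(d,d);A+=M;b+=M@o
    return np.linalg.solve(A,b)
def down(psi): return [float(np.cos(psi/2)),float(np.sin(psi/2)),0.,0.]
def snap(c,name,crop=None,k=1):
    im=read_camera(c)
    o=im if crop is None else im[crop[1]:crop[3],crop[0]:crop[2]]
    o=cv2.resize(o,None,fx=k,fy=k,interpolation=cv2.INTER_CUBIC); cv2.imwrite(f"pics/{name}.png",o[:,:,::-1]); return im
E
python3 - <<'E'
from h import *
snap("top","topcrop",(140,130,380,310),3)
for n,z in [("drivehead",0),("mallet",0.004),("tray",0),("mat",0),("pin1",0.07),("rivet2_pin",.0855),("lock_grip",.11)]:
    for f in (look_for,tip_of):
        try:
            for d in f("top",n)[:8]: print(f.__name__,n,np.round(d["at"],1),round(d["confidence"],2),np.round(onz("top",d["at"],z),3))
        except Exception as e: print(f.__name__,n,e)
E
```

```text
call drivehead [296.3 201.4] 0.93 [0.583 0.026]
call drivehead [179.3 241.5] 0.58 [0.491 0.301]
call drivehead [360.9 284.6] 0.56 [ 0.387 -0.124]
call drivehead [298.6 202.6] 0.9 [0.58  0.021]
call mallet [179.8 242. ] 0.65 [0.49  0.299]
call mallet [176.4 215.1] 0.8 [0.553 0.307]
call mallet [362.7 293.9] 0.48 [ 0.366 -0.128]
call tray [441.5 213.8] 0.61 [ 0.552 -0.318]
call tray [177.2 240.2] 0.22 [0.494 0.306]
call tray [438.9 212.9] 0.93 [ 0.554 -0.312]
call mat [166.2 236.8] 0.79 [0.502 0.331]
call mat [170.7 236.5] 0.89 [0.503 0.321]
call mat [175.8 212.6] 0.31 [0.559 0.31 ]
call pin1 [306.2 238.2] 0.56 [0.498 0.004]
call pin1 [300.7 281.9] 0.5 [0.403 0.017]
call pin1 [278.7 161.3] 0.47 [0.668 0.064]
call pin1 [322.4 169. ] 0.41 [ 0.65  -0.033]
call pin1 [306.7 237.7] 0.66 [0.499 0.003]
call pin1 [297.7 282.8] 0.65 [0.401 0.024]
call pin1 [271.8 283.1] 0.65 [0.401 0.08 ]
call pin1 [278.7 164.6] 0.56 [0.661 0.064]
call pin1 [325.4 169. ] 0.56 [ 0.65  -0.039]
call pin1 [175.7 213.1] 0.22 [0.555 0.29 ]
call rivet2_pin it knows: drivehead, jar, lock_grip, mallet, mat, pin, screwdriver, tape, tray
call lock_grip [294.9 200.9] 0.94 [0.578 0.028]
call lock_grip [293.  199.8] 0.77 [0.58  0.032]
```

View pics/topcrop.png

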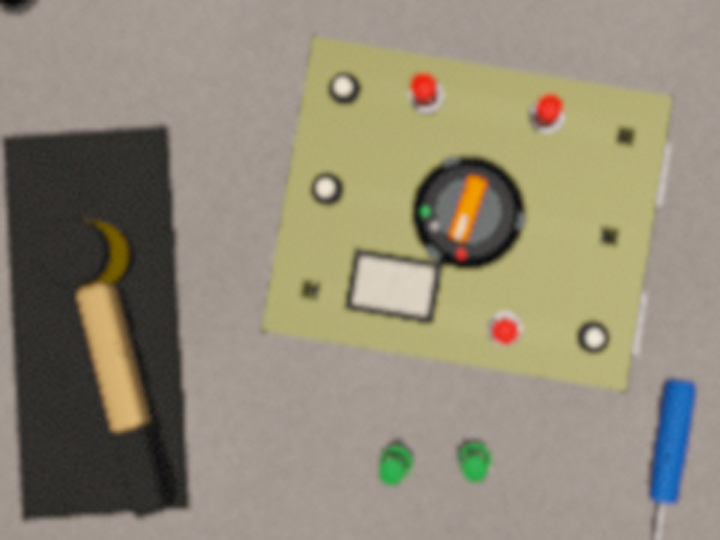

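```bash
python3 - <<'E'
from h import *
P=camera_params("top")
f=lambda a,b:(140+(a+.5)/3-.5,130+(b+.5)/3-.5)
L=[(f(315,37),(.11,.135,.07)),(f(671,95),(.11,-.135,.07)),(f(625,389),(-.11,-.135,.07)),(f(263,330),(-.11,.135,.07)),
(f(625,135),(.075,-.105,.07)),(f(609,236),(0,-.105,.07)),(f(310,289),(-.075,.105,.07)),
(f(343,88),(.075,.105,.0855)),(f(326,188),(0,.105,.0855)),(f(593,337),(-.075,-.105,.0855))]
def res(p,full=False):
    c,s=np.cos(p[2]),np.sin(p[2]);r=[]
    for uv,q in L: r.append(proj("top",[p[0]+c*q[0]-s*q[1],p[1]+s*q[0]+c*q[1],q[2]],P)-uv)
    return np.array(r).ravel()
s=least_squares(res,[.58,.02,-.15],loss='soft_l1');print(s.x,np.round(res(s.x).reshape(-1,2),2).tolist())
# mallet handle direction at z .058 (top of handle)
for uv in [f(97,287),f(128,430),f(170,503)]: print(onz("top",uv,.058))
T=[onz("top",uv,.03) for uv in [(406.5,173),(470,166),(483,259),(419,266)]];print(np.round(T,3),np.mean(T,0))
im=snap("scene","scmallet",(360,220,520,350),5)
for d in tip_of("scene","mallet"): print(d, onz("scene",d["at"],.004))
for d in tip_of("scene","drivehead"): print(d, onz("scene",d["at"],0))
snap("top","tray0",(390,150,500,280),5)
E
```

```text
[ 0.58110236  0.02667476 -0.16950779] [[-0.9, -0.39], [0.63, 0.17], [0.39, 0.48], [-0.56, 0.25], [0.15, 0.12], [0.15, -0.16], [0.02, 0.34], [-0.25, -0.8], [-0.4, -0.21], [0.7, 0.04]]
[0.52826918 0.30135163]
[0.42311385 0.27785711]
[0.36964213 0.24683868]
[[ 0.646 -0.229]
 [ 0.661 -0.377]
 [ 0.446 -0.402]
 [ 0.432 -0.254]] [ 0.54618072 -0.31539736]
{'at': [424.5, 299.3], 'confidence': 0.83} [0.55020647 0.31626792]
{'at': [262.3, 283.2], 'confidence': 0.19} [0.79035413 0.09438983]
{'at': [323.7, 230.4], 'confidence': 0.84} [0.58149039 0.02619485]
{'at': [441.2, 291.5], 'confidence': 0.7} [0.50324469 0.31860835]
```

View pics/scmallet.png

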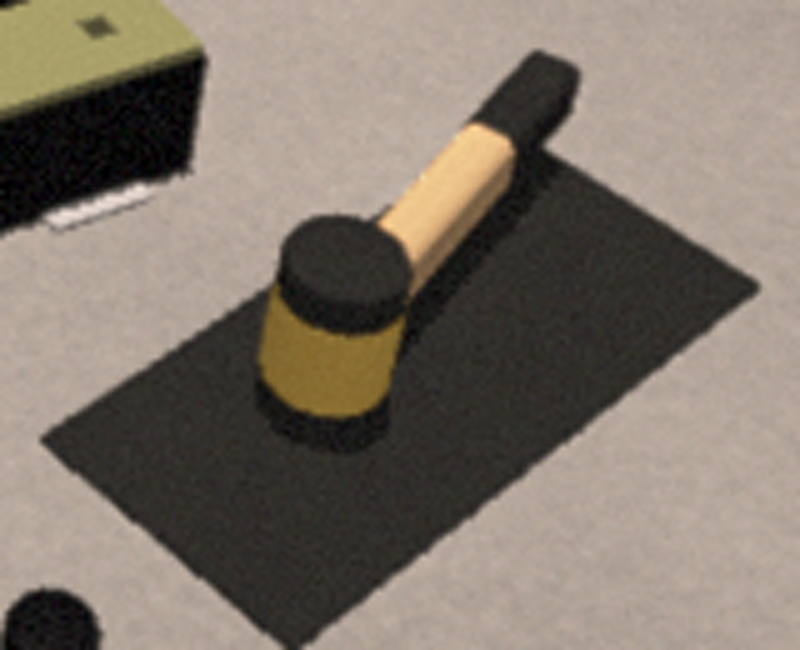

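```bash
python3 - <<'E'
from h import *
for k in (0,1):
    q=inverse_kinematics([.491,.295,.2],down(.22+k*np.pi));print(q)
move_ptp([.45,.28,.25],down(.22)); print(read_time_s())
P=camera_params("wrist"); snap("wrist","w1")
print(np.linalg.inv(P["camera_from_world"])[:3,3])
for d in tip_of("wrist","mallet"): print(d, onz("wrist",d["at"],.004))
E
```

```text
[ 0.10165567  0.42701927 -0.87137518  1.80146771  0.36671002  1.08414963
 -2.25158579]
[ 0.22450696  0.50329847 -1.04920833  1.79685217  0.48174454  1.12569859
  0.80369144]
4.1583
[0.52933971 0.29746693 0.37267892]
{'at': [309.2, 61.6], 'confidence': 0.73} [0.55293872 0.31448621]
```

View pics/w1.png

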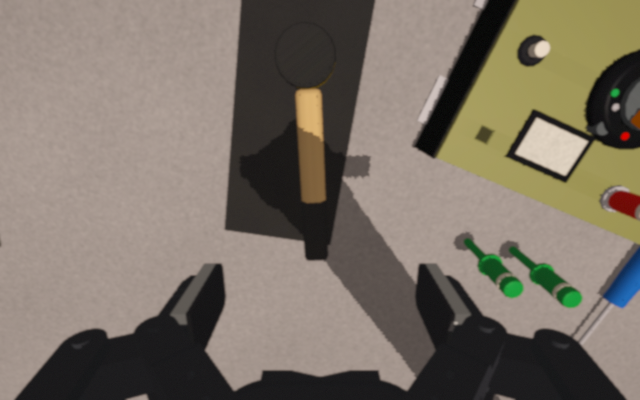

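```bash
python3 - <<'E'
from h import *
print(onz("wrist",(305,55),.084))
a=onz("wrist",(308.5,90),.058);b=onz("wrist",(316,257),.058);c=onz("wrist",(312.5,203),.058)
print(a,b,c,np.arctan2(*(a-b)[::-1]),np.linalg.norm(a-b))
for uv in [(227,230),(305,241)]: print(onz("wrist",uv,.004))
E
```

```text
[0.55183235 0.31511866]
[0.52623256 0.30775427] [0.3641861  0.26551931] [0.42225367 0.28176161] 0.25496266592429484 0.1674599841297907
[0.34807416 0.37213559]
[0.35419678 0.27768248]
```

```bash
cat >> h.py <<'E'
DH=np.array([.5811,.0267,-.1695])
def dw(x,y):
    c,s=np.cos(DH[2]),np.sin(DH[2]); return np.array([DH[0]+c*x-s*y,DH[1]+s*x+c*y])
MAL=np.array([.551,.314]);TH=.255
E
python3 - <<'E'
from h import *
g=MAL-.06*np.array([np.cos(TH),np.sin(TH)])
move_gripper(.06)
move_ptp([*g,.16],down(TH)); print(read_qpos())
movel([*g,.045],speed=.1)
print(move_gripper(.0,effort=110),read_finger_gap(),read_ft_force())
f0=read_ft_force()
movel([*g,.075],speed=.05); pause(.3); print(read_ft_force(),read_ft_torque(),read_finger_gap(),read_time_s())
movel([*g,.2],speed=.15)
snap("wrist","w2"); snap("scene","s2",(340,120,560,350),3)
E
```

```text
[ 0.12838919  0.51877751 -0.92863843  1.82191125  0.47503516  1.04436039
 -2.3004247 ]
False 0.022395482872173605 [-1.46174161 -1.28991285  4.6355944 ]
[-0.84623473  0.30703183 -4.07521389] [-0.05016996  0.14278738 -0.00267322] 0.02243160354615601 7.9
```

View pics/w2.png

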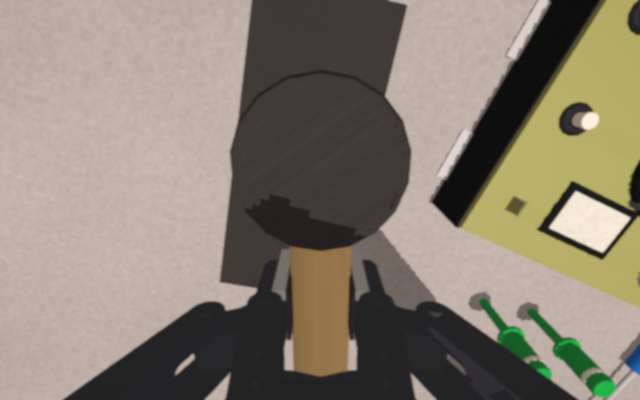

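View pics/s2.png

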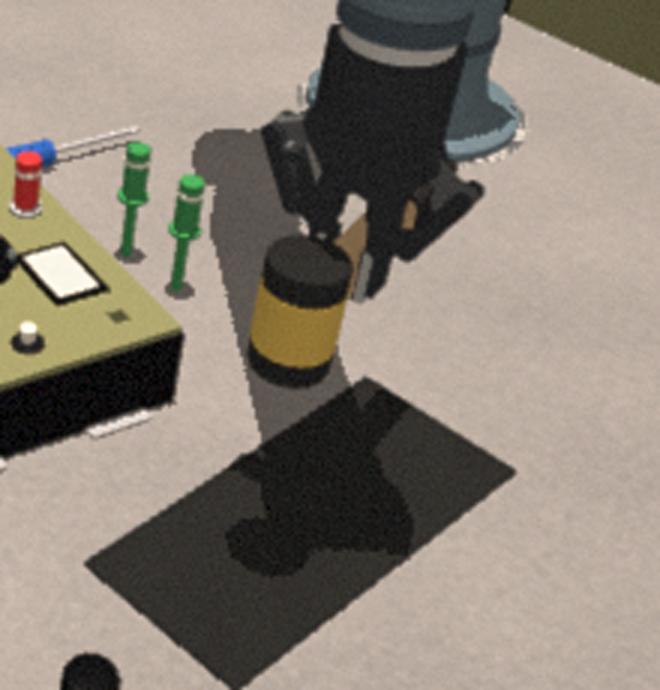

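```bash
python3 - <<'E'
from h import *
t=read_eef_pos();h=onz("wrist",(321,160),t[2]+.04);print(t,h,np.linalg.norm(h-t[:2]),np.arctan2(*(h-t[:2])[::-1]))
psi=DH[2];u=np.array([np.cos(psi),np.sin(psi)])
for r in [(.075,.105),(0,.105),(-.075,-.105)]:
    g=dw(*r)-.06*u; print(g,np.round(inverse_kinematics([*g,.16],down(psi)),2))
E
```

```text
[0.49209348 0.29800721 0.1984072 ] [0.55384619 0.31488366] 0.06401727816161343 0.26677657714232306
[0.61359744 0.12766493] [ 0.33  0.56 -0.78  1.7   0.44  1.07 -2.34]
[0.53967225 0.14031664] [ 0.37  0.44 -0.84  1.87  0.39  1.   -2.38]
[ 0.43032225 -0.05402218] [ 0.93  0.19 -0.95  2.14  0.19  0.9  -1.87]
```

```bash
cat >> h.py <<'E'
def press(r,L=.062,zmin=.1145,psi=None):
    psi=DH[2] if psi is None else psi
    u=np.array([np.cos(psi),np.sin(psi)]);g=dw(*r)-L*u
    move_ptp([*g,.17],down(psi)); movel([*g,.135],speed=.1); pause(.2)
    f0=read_ft_force(); out=[];z=.130
    while z>=zmin:
        movel([*g,z],speed=.02); f=read_ft_force()[2]-f0[2]; out.append((round(z,4),round(read_eef_pos()[2],4),round(f,1),round(read_ft_torque()[1],2)))
        if f>30: break
        z-=.001
    print(out)
    movel([*g,.14],speed=.05); print("t",read_time_s(),read_finger_gap())
E
python3 - <<'E'
from h import *
press((.075,.105))
snap("wrist","w3"); snap("scene","s3",(240,120,440,290),4)
E
```

```text
[(0.13, np.float64(0.1297), np.float64(1.3), np.float64(0.24)), (0.129, np.float64(0.129), np.float64(-0.3), np.float64(0.14)), (0.128, np.float64(0.1279), np.float64(-0.3), np.float64(0.15)), (0.127, np.float64(0.1269), np.float64(0.8), np.float64(0.17)), (0.126, np.float64(0.126), np.float64(0.7), np.float64(0.14)), (0.125, np.float64(0.125), np.float64(0.4), np.float64(0.13)), (0.124, np.float64(0.124), np.float64(-0.0), np.float64(0.09)), (0.123, np.float64(0.1232), np.float64(2.5), np.float64(0.09)), (0.122, np.float64(0.1221), np.float64(1.2), np.float64(0.13)), (0.121, np.float64(0.1214), np.float64(4.4), np.float64(0.25)), (0.12, np.float64(0.1196), np.float64(1.5), np.float64(0.05)), (0.119, np.float64(0.1181), np.float64(-0.1), np.float64(0.2)), (0.118, np.float64(0.1177), np.float64(1.2), np.float64(0.16)), (0.117, np.float64(0.1172), np.float64(2.0), np.float64(0.18)), (0.116, np.float64(0.1168), np.float64(6.4), np.float64(0.49)), (0.115, np.float64(0.1164), np.float64(10.1), np.float64(0.76))]
t 15.3333 0.0228295374932658
```

View pics/s3.png

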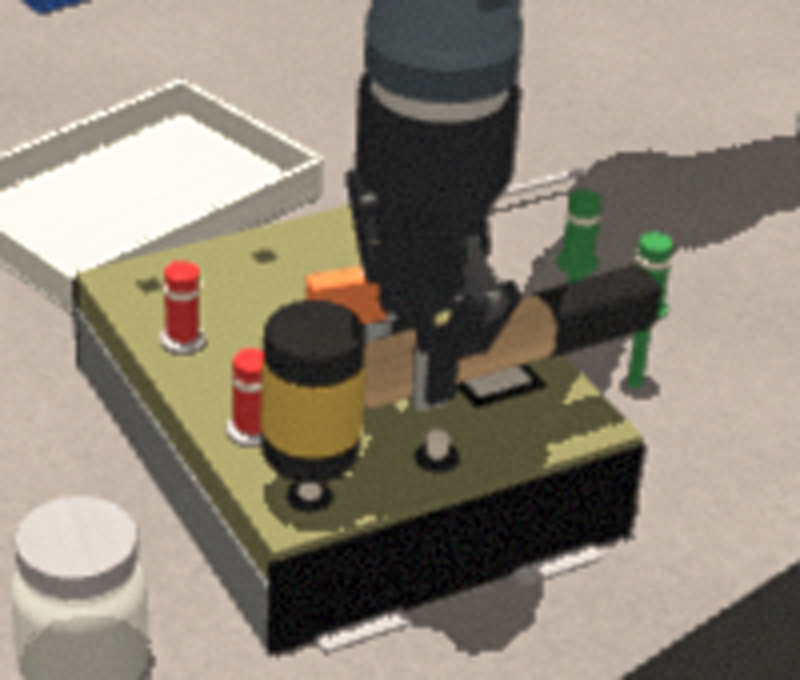

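```bash
python3 - <<'E'
from h import *
press((0,.105))
t=read_eef_pos(); movel([t[0],t[1],.25],speed=.2)
u=np.array([np.cos(DH[2]),np.sin(DH[2])]);g=dw(-.075,-.105)-.062*u
move_ptp([*g,.25],down(DH[2]))
press((-.075,-.105))
t=read_eef_pos(); movel([t[0],t[1],.25],speed=.2)
g=MAL-.06*np.array([np.cos(TH),np.sin(TH)])
move_ptp([*g,.25],down(TH))
snap("top","t4",(140,130,380,310),3); snap("scene","s4",(240,120,440,290),4); snap("wrist","w4")
print(read_time_s())
E
```

```text
[(0.13, np.float64(0.1298), np.float64(0.2), np.float64(0.2)), (0.129, np.float64(0.129), np.float64(-0.1), np.float64(0.18)), (0.128, np.float64(0.1279), np.float64(-0.7), np.float64(0.18)), (0.127, np.float64(0.1269), np.float64(-0.2), np.float64(0.16)), (0.126, np.float64(0.1259), np.float64(0.4), np.float64(0.17)), (0.125, np.float64(0.125), np.float64(0.1), np.float64(0.2)), (0.124, np.float64(0.124), np.float64(0.6), np.float64(0.1)), (0.123, np.float64(0.1231), np.float64(1.7), np.float64(0.15)), (0.122, np.float64(0.1221), np.float64(0.9), np.float64(0.08)), (0.121, np.float64(0.1213), np.float64(3.9), np.float64(0.2)), (0.12, np.float64(0.1196), np.float64(0.2), np.float64(0.03)), (0.119, np.float64(0.1182), np.float64(0.1), np.float64(0.17)), (0.118, np.float64(0.1178), np.float64(-0.8), np.float64(0.16)), (0.117, np.float64(0.1172), np.float64(0.8), np.float64(0.17)), (0.116, np.float64(0.1167), np.float64(5.7), np.float64(0.46)), (0.115, np.float64(0.1163), np.float64(12.0), np.float64(0.73))]
t 21.35 0.022143875299098923
[(0.13, np.float64(0.1297), np.float64(0.5), np.fl
[... 310 characters left out ...]
0.3), np.float64(0.14)), (0.124, np.float64(0.124), np.float64(0.6), np.float64(0.12)), (0.123, np.float64(0.1231), np.float64(0.0), np.float64(0.14)), (0.122, np.float64(0.122), np.float64(1.2), np.float64(0.12)), (0.121, np.float64(0.1207), np.float64(-0.6), np.float64(0.22)), (0.12, np.float64(0.1198), np.float64(0.2), np.float64(0.14)), (0.119, np.float64(0.1188), np.float64(-0.2), np.float64(0.19)), (0.118, np.float64(0.1178), np.float64(-0.7), np.float64(0.25)), (0.117, np.float64(0.1171), np.float64(0.1), np.float64(0.18)), (0.116, np.float64(0.1165), np.float64(7.6), np.float64(0.54)), (0.115, np.float64(0.116), np.float64(14.4), np.float64(0.94))]
t 28.8583 0.02261341634453636
31.05
```

View pics/s4.png

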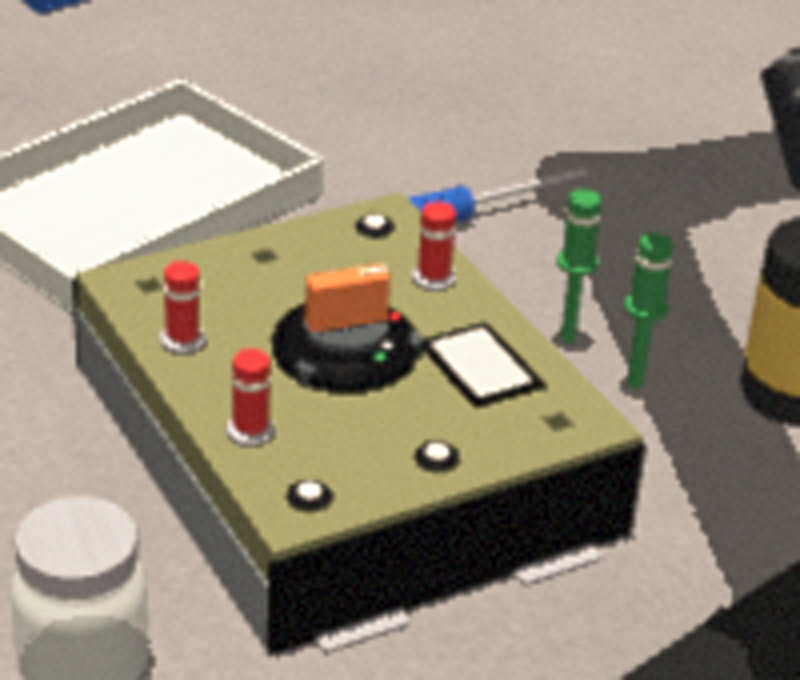

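View pics/t4.png

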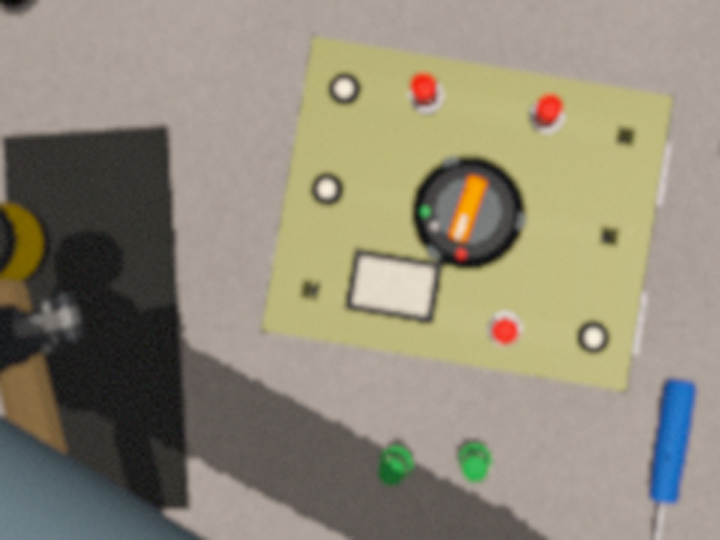

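View pics/w4.png

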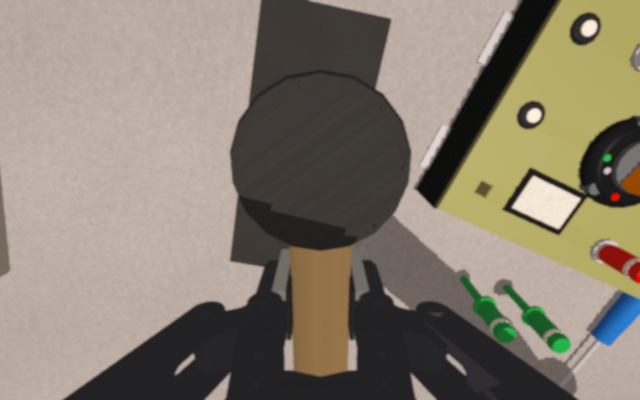

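```bash
python3 - <<'E'
from h import *
f=lambda a,b:(140+(a+.5)/3-.5,130+(b+.5)/3-.5)
C=[onz("top",f(*p),.004) for p in [(5,137),(166,127),(188,507),(25,519)]];print(np.round(C,3))
C=np.array(C);m=C.mean(0);d=(C[0]+C[1]-C[2]-C[3])/2;th=np.arctan2(d[1],d[0]);print(m,th,np.linalg.norm(d))
u=np.array([np.cos(th),np.sin(th)]);g=m+(.07-.062)*u
print(np.round(inverse_kinematics([*g,.15],down(th)),2))
move_ptp([*g,.15],down(th)); movel([*g,.06],speed=.1); pause(.2);f0=read_ft_force()[2]
z=.052
while z>.041:
    movel([*g,z],speed=.03);f=read_ft_force()[2]-f0
    if f>3: break
    z-=.001
print(z,f)
move_gripper(.06); pause(.2)
movel([*g,.17],speed=.15)
snap("scene","s5",(340,120,560,350),3);snap("wrist","w5");print(read_time_s())
E
```

```text
[[0.646 0.39 ]
 [0.654 0.264]
 [0.358 0.246]
 [0.35  0.371]]
[0.50213612 0.31757244] 0.0627476275916645 0.2965382518344519
[ 0.23  0.72 -1.16  1.76  0.72  1.16 -2.66]
0.04499999999999999 6.972115550866775
36.6917
```

View pics/s5.png

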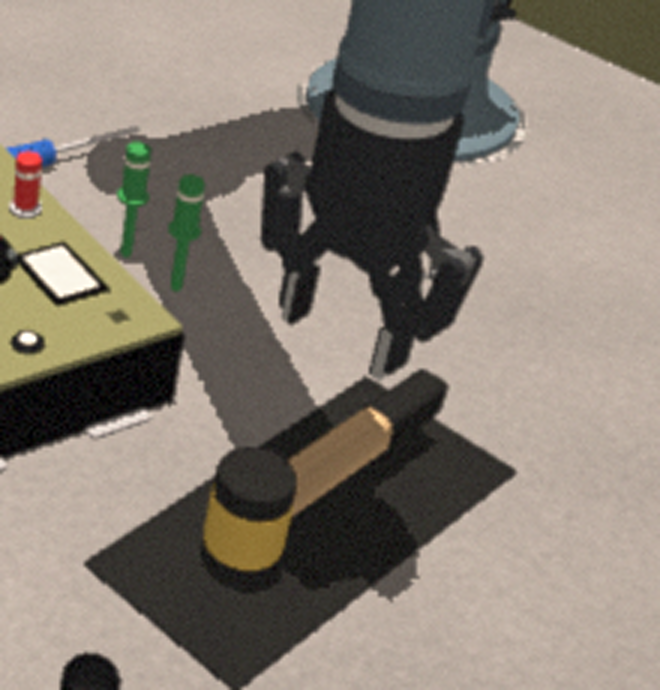

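View pics/w5.png

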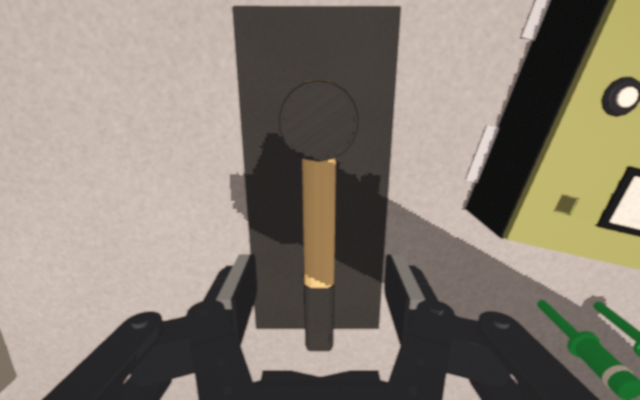

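```bash
python3 - <<'E'
from h import *
c=dw(0,0)
for k in (0,np.pi):
    for p in (-.29,-.9,-1.6): 
        q=inverse_kinematics([*c,.11],down(p+k));print(k,p,None if q is None else np.round(q,2))
move_gripper(.045)
v=c-.09*np.array([np.cos(-.29),np.sin(-.29)])
t=read_eef_pos(); movel([t[0],t[1],.25]); move_ptp([*v,.28],down(-.29)); snap("wrist","w6"); print(read_time_s())
for d in look_for("wrist","lock_grip")+tip_of("wrist","lock_grip"): print(d)
print(proj("wrist",[*c,.121]),np.round(read_qpos(),2))
E
```

```text
0 -0.29 [ 0.71  0.7  -1.08  1.83  0.71  1.05 -2.51]
0 -0.9 [ 0.21  0.45 -0.39  1.86  0.22  0.87 -2.76]
0 -1.6 [-0.84  0.6   0.93  1.91 -0.6   0.94 -2.8 ]
3.141592653589793 -0.29 [ 0.88  1.07 -1.47  1.83  1.1   1.36  0.41]
3.141592653589793 -0.9 [ 0.87  1.04 -1.45  1.83  1.08  1.34 -0.19]
3.141592653589793 -1.6 [ 0.86  0.97 -1.38  1.83  1.01  1.27 -0.86]
38.7667
{'at': [324.3, 75.9], 'confidence': 0.83}
{'at': [320.7, 74.9], 'confidence': 0.69}
[324.29819797  75.41927167] [ 1.04  0.36 -1.42  1.88  0.38  1.23 -2.36]
```

View pics/w6.png

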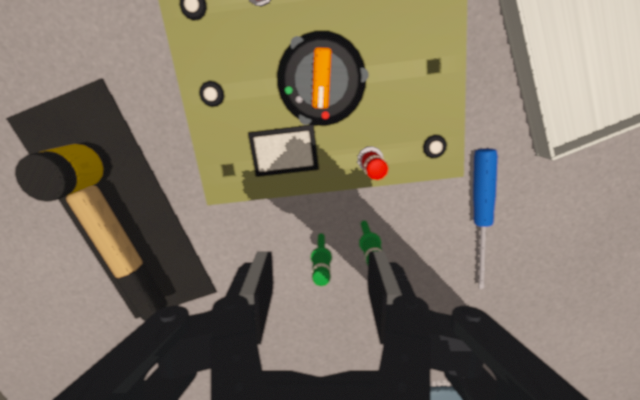

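```bash
python3 - <<'E'
from h import *
a=onz("wrist",(320.3,105),.121);b=onz("wrist",(323,49),.121);print(a,b,(a+b)/2,np.arctan2(*(b-a)[::-1]))
t=read_eef_pos(); movel([t[0],t[1],.42],speed=.25); 
move_j([-.1,.2,.0,1.6,0,1.34,0]); print(read_eef_pos(),read_tcp_rot(),read_time_s())
c=dw(0,0)
for p in (2.85,2.2,1.5,1.4): print(p,np.round(inverse_kinematics([*c,.11],down(p)),2))
E
```

```text
[0.56031614 0.03611626] [0.59982886 0.02231817] [0.5800725  0.02921722] -0.3359675198317496
[0.59226185 0.01802192 0.36155101] [ 6.70976233e-01  7.41478855e-01  3.58663443e-05 -4.96506215e-06] 41.4417
2.85 [-0.01  0.42 -0.13  1.87  0.07  0.85  1.11]
2.2 [-0.07  0.42 -0.06  1.87  0.03  0.85  0.49]
1.5 [-0.12  0.42  0.    1.87 -0.    0.85 -0.19]
1.4 [-0.13  0.42  0.01  1.87 -0.01  0.85 -0.28]
```

```bash
python3 - <<'E'
from h import *
c=np.array([.5807,.0277])
move_gripper(.045); move_ptp([*c,.2],down(2.81)); movel([*c,.111],speed=.1)
move_gripper(0,effort=50); print(read_finger_gap(),read_ft_force())
for p in np.linspace(2.81,1.56,11)[1:]:
    movel([*c,.111],down(p),speed=.03); print(round(p,2),np.round(read_ft_torque()[2],2),np.round(read_ft_force(),1),read_time_s())
move_gripper(.045); movel([*c,.2],speed=.15)
t=c-np.array([0,.0]); snap("wrist","w7"); snap("scene","s7",(240,120,440,290),4); print(read_time_s())
E
```

```text
0.013269344882372221 [-1.65992925 -1.14758124  4.19425077]
2.68 -0.03 [-1.6 -1.4  6.1] 44.375
2.56 0.02 [-2.  -0.8  5.3] 44.65
2.44 -0.04 [-1.6 -1.6  6.2] 44.925
2.31 -0.03 [-1.6 -3.1  6.1] 45.2
2.18 0.01 [-3.1 -2.3  6. ] 45.475
2.06 0.23 [-3.2 -2.7  6.6] 45.75
1.94 -0.1 [-3.1 -2.6  9.7] 46.025
1.81 -0.22 [-5.1 -2.5  8.2] 46.3
1.68 -0.01 [-4.3 -2.5  8.3] 46.575
1.56 0.45 [-4.1 -3.2  8.1] 46.85
48.1
```

View pics/s7.png

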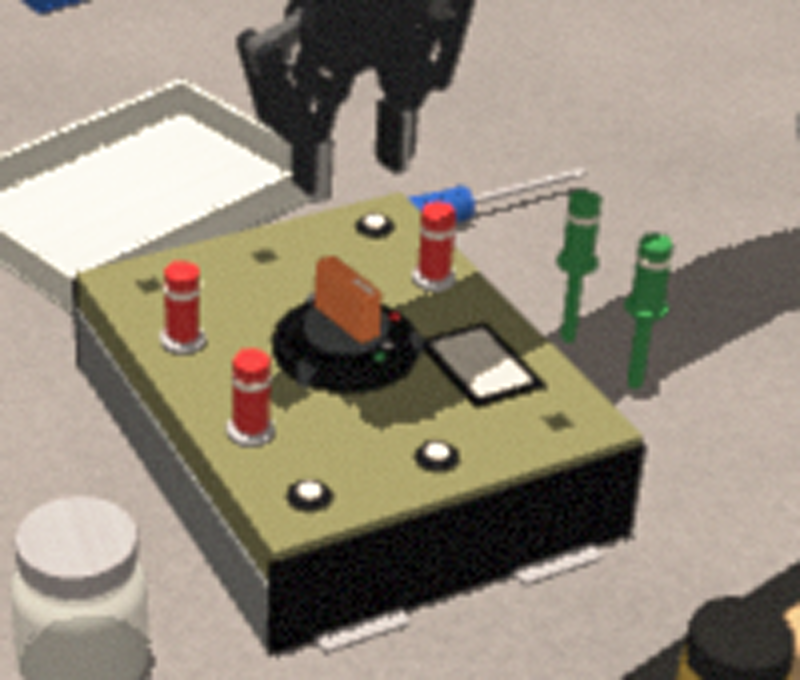

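View pics/w7.png

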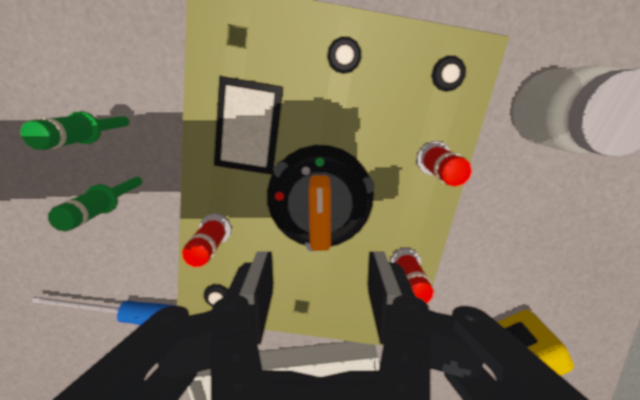

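```bash
cat >> h.py <<'E'
from scipy.spatial.transform import Rotation as Ro
def tilt(alpha,tau):
    # tool z = (sin tau cos a, sin tau sin a, -cos tau), jaw horizontal
    R=Ro.from_euler('z',alpha)*Ro.from_euler('y',-tau)*Ro.from_euler('x',np.pi)
    return R
def tiltq(alpha,tau,flip=False):
    R=tilt(alpha,tau)
    if flip: R=R*Ro.from_euler('z',np.pi)
    return [float(v) for v in R.as_quat()], R.as_matrix()[:,2]
def tray(name=None):
    im=read_camera("top"); s=im[140:300,385:520].astype(int)
    m=((s.min(2)>175)&(s.max(2)-s.min(2)<30)).astype(np.uint8)
    n,l,st,ce=cv2.connectedComponentsWithStats(m); k=1+np.argmax(st[1:,4])
    pts=np.argwhere(l==k)[:,::-1]+[385,140]
    r=cv2.minAreaRect(pts.astype(np.float32)); b=cv2.boxPoints(r)
    W=np.array([onz("top",p,.012) for p in b])
    e=[W[1]-W[0],W[2]-W[1]]; L=max(e,key=np.linalg.norm); 
    if L[0]<0:L=-L
    if name: cv2.imwrite(f"pics/{name}.png",im[:,:,::-1])
    return W.mean(0),np.arctan2(L[1],L[0]),[np.linalg.norm(v) for v in e]
E
python3 - <<'E'
from h import *
print(tray("top8")); print(tip_of("top","tray"))
q,d=tiltq(.1,.87);print(d)
for r in [(-.08,-.04),(.08,.045),(.08,-.045)]:
    for p in (np.pi+DH[2],1.57,2.2): print(r,round(p,2),np.round(inverse_kinematics([*dw(*r),.106],down(p)),2))
for fl in (0,1):
    for tau in (.7,.87,1.0):
      for al in (.1,-.5,.1+np.pi):
        q,d=tiltq(al,tau,fl); p=np.array([.55,-.31,.006])-.092*d
        s=inverse_kinematics(p,q); print(fl,tau,al,None if s is None else np.round(s,2))
E
```

```text
(array([ 0.54331576, -0.26689322]), np.float64(0.11740066311947407), [np.float64(0.15442078889115482), np.float64(0.22605549638551917)])
[{'at': [416.2, 216.8], 'confidence': 0.95}]
[ 0.76051048  0.07630557 -0.64482655]
(-0.08, -0.04) 2.97 [-0.03  0.29 -0.07  2.08  0.03  0.78  1.29]
(-0.08, -0.04) 1.57 [-0.21  0.29  0.14  2.08 -0.06  0.77 -0.04]
(-0.08, -0.04) 2.2 [-0.13  0.29  0.05  2.08 -0.02  0.78  0.56]
(0.08, 0.045) 2.97 [-0.07  0.57 -0.1   1.64  0.06  0.93  1.21]
(0.08, 0.045) 1.57 [-0.25  0.57  0.13  1.65 -0.09  0.92 -0.08]
(0.08, 0.045) 2.2 [-0.18  0.57  0.04  1.65 -0.03  0.92  0.5 ]
(0.08, -0.045) 2.97 [ 0.04  0.54 -0.07  1.69  0.04  0.91  1.35]
(0.08, -0.045) 1.57 [-0.14  0.54  0.16  1.7  -0.11  0.91  0.06]
(0.08, -0.045) 2.2 [-0.08  0.54  0.08  1.7  -0.05  0.91  0.65]
0 0.7 0.1 [ 1.11  0.44 -0.38  2.2  -1.42  0.37  0.64]
0 0.7 -0.5 [ 0.98  0.39 -0.6   2.35  2.42  0.33  2.34]
0 0.7 3.241592653589793 [0.27 1.   0.04 1.1  0.23 1.69 1.92]
0 0.87 0.1 [ 1.93  1.04 -1.24  2.23  1.49  0.14 -1.78]
0 0.87 -0.5 [ 1.4   0.7  -1.03  2.43  2.58  0.75  2.47]
0 0.87 3.241592653589793 [0.25 1.15 0.04 0.91 0.27 1.89 1.93]
0 1.0 0.1 [ 2.02  1.22 -1.23  2.25  1.88  0.11 -1.99]
0 1.0 -0.5 None
0 1.0 3.241592653589793 None
1 0.7 0.1 [ 1.82  0.92 -1.26  2.17  1.14  0.29  1.54]
1 0.7 -0.5 [ 1.54  0.76 -1.24  2.33  2.07  0.66 -0.15]
1 0.7 3.241592653589793 [ 0.03  1.06  0.51  1.12 -0.11  1.66 -1.  ]
1 0.87 0.1 [ 1.93  1.04 -1.24  2.23  1.49  0.14  1.36]
1 0.87 -0.5 [ 0.74  0.43 -0.35  2.46  2.88  0.62 -1.3 ]
1 0.87 3.241592653589793 [ 0.04  1.21  0.52  0.93 -0.07  1.86 -1.01]
1 1.0 0.1 [ 2.02  1.22 -1.23  2.25  1.88  0.11  1.15]
1 1.0 -0.5 [ 1.29  0.76 -0.89  2.48  2.84  0.95 -0.87]
1 1.0 3.241592653589793 None
```

```bash
cat >> h.py <<'E'
def pull(r,psi=np.pi-.1695):
    g=dw(*r); move_gripper(.042); t=read_eef_pos()
    if t[2]<.19: movel([t[0],t[1],.2])
    move_ptp([*g,.2],down(psi)); movel([*g,.106],speed=.1)
    move_gripper(0,effort=60); print("gap",read_finger_gap())
    movel([*g,.125],speed=.05); print(np.round(read_ft_force(),1)); movel([*g,.25],speed=.15); print("gap",read_finger_gap(),read_time_s())
def place(off,tau=.75,fz=.008):
    c,th,e=tray(); print("tray",c,th,e)
    R=np.array([[np.cos(th),-np.sin(th)],[np.sin(th),np.cos(th)]])
    tip=np.append(c+R@np.array([-.053,off]),fz)
    q,d=tiltq(np.pi+th,tau); p=tip-.092*d
    move_ptp([*p[:2],.25],down(np.pi+th)); move_ptp([p[0],p[1],.2],q); movel(p+[0,0,.03],q,speed=.15)
    movel(p,q,speed=.05); print(np.round(read_ft_force(),1)); 
    move_gripper(.042); pause(.5); movel(p-.03*d+[0,0,.10],q,speed=.15); print(read_time_s())
E
python3 - <<'E'
from h import *
pull((-.08,-.04)); snap("wrist","w9"); snap("scene","s9",(200,100,440,290),3)
E
```

```text
gap 0.018039934208753317
[ 0.2  0.1 -0.6]
gap 0.018524864660252417 52.6167
```

View pics/s9.png

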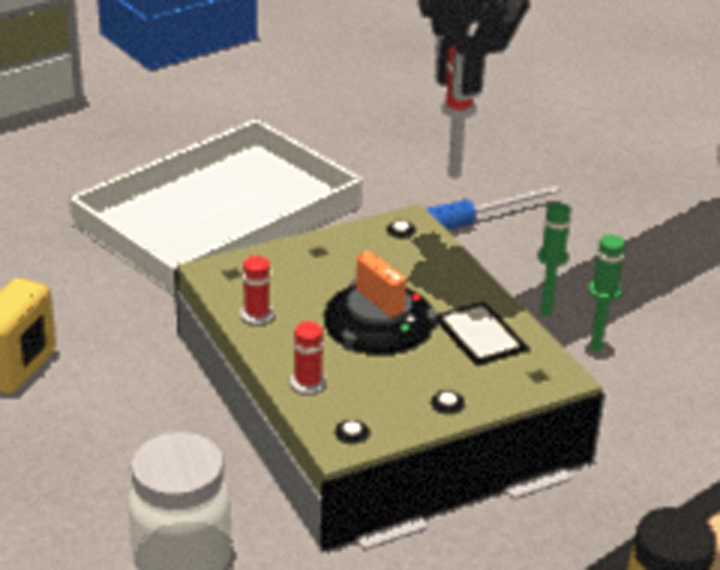

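```bash
python3 - <<'E'
from h import *
place(-.04); snap("scene","s10",(200,50,440,240),3);snap("top","t10",(380,130,520,310),4)
E
```

```text
tray [ 0.54333485 -0.26666644] 0.11963424949654224 [np.float64(0.1537347282209303), np.float64(0.22559121269911508)]
[-0.4  0.7 -0.2]
57.9833
```

View pics/s10.png

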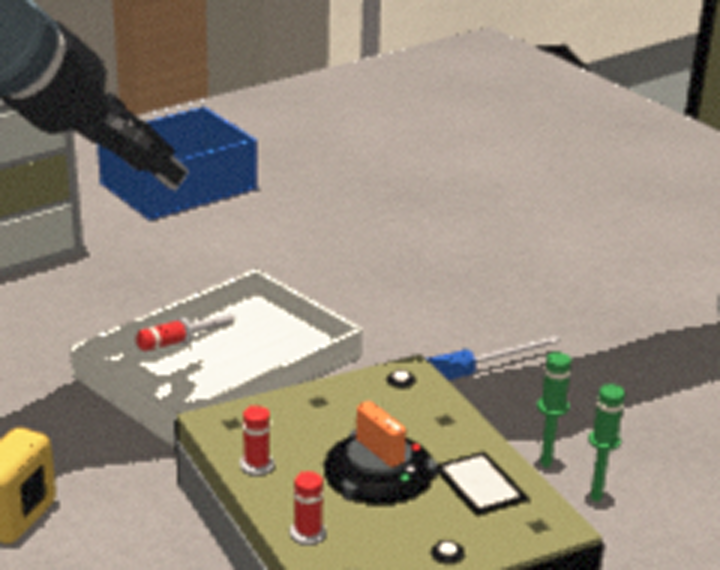

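View pics/t10.png

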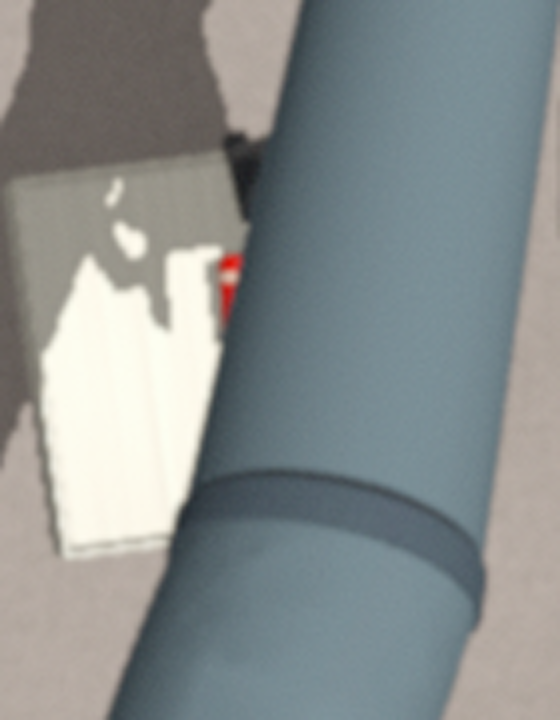

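```bash
python3 - <<'E'
from h import *
pull((.08,-.045)); c,th,e=tray("t11"); print(c,th,e)
snap("scene","s11",(200,50,440,240),3)
if abs(min(e)-.154)<.006 and abs(max(e)-.226)<.008:
    place(.0); snap("scene","s12",(200,50,440,240),3)
E
```

```text
gap 0.018085481278023653
[ 0.5 -0.5 -0.7]
gap 0.01855612246501229 62.3333
[ 0.54371795 -0.26695715] 0.11958927157036675 [np.float64(0.15508603968130594), np.float64(0.22759089946096633)]
tray [ 0.54388371 -0.2669367 ] 0.11958949354963522 [np.float64(0.15508836117487582), np.float64(0.22792554486509214)]
[ 0.4 -0.1  0. ]
67.5083
```

```bash
ls -t pics | head -3
```

```text
s12.png
s11.png
t11.png
```

View pics/t11.png

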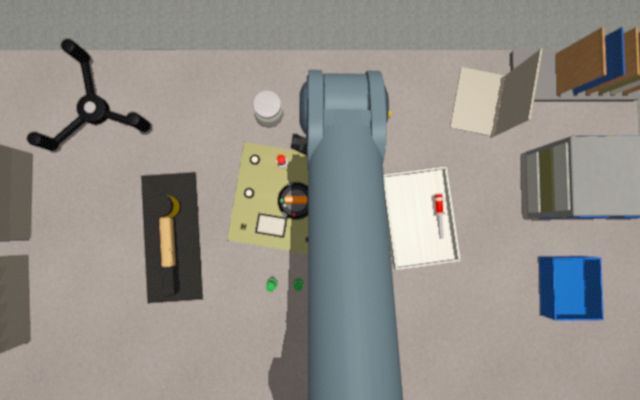

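```bash
python3 - <<'E'
from h import *
pull((.08,.045)); c,th,e=tray("t13"); print(c,th,e)
if abs(min(e)-.154)<.006 and abs(max(e)-.226)<.008:
    place(.042); 
    t=read_eef_pos(); move_ptp([.45,.0,.4],down(np.pi)); move_j([-1.2,.2,0,1.6,0,1.34,0]); pause(.3)
    snap("scene","s14");snap("top","t14"); print(read_time_s(),read_eef_pos(),tray())
E
```

```text
gap 0.018527820587206388
[-0.1  0.3 -0.8]
gap 0.018569669809823348 71.9833
[ 0.54338308 -0.26699861] 0.11958976478333792 [np.float64(0.1550790749530283), np.float64(0.22625894516626527)]
tray [ 0.54338308 -0.26699861] 0.11958976478333792 [np.float64(0.1550790749530283), np.float64(0.22625894516626527)]
[-0.2  0.7  0.2]
77.2833
80.9667 [0.25304532 0.53613715 0.36252782] (array([ 0.54294338, -0.26339621]), np.float64(0.10760013049601451), [np.float64(0.14821648961403386), np.float64(0.22408479727195132)])
```

View pics/s14.png

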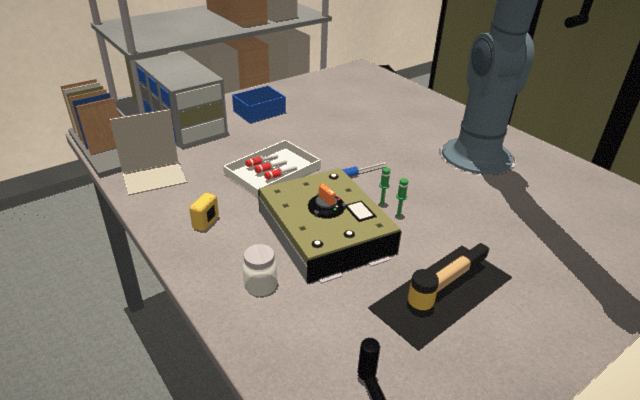

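View pics/t14.png

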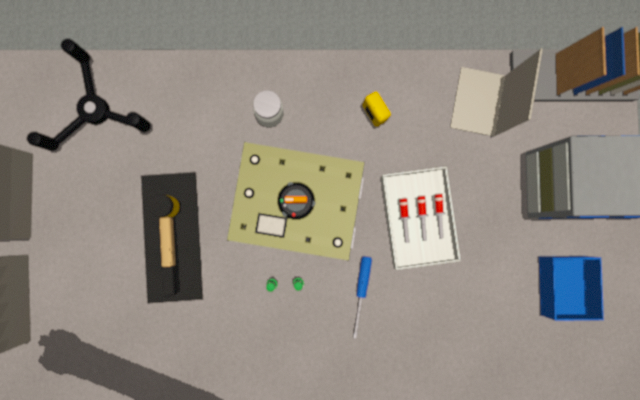

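```bash
python3 - <<'E'
from h import *
snap("scene","s15",(240,150,440,280),4); print(sign_off(),read_time_s())
E
```

```text
the job is handed in; nothing more can be done
the job is handed in; nothing more can be done
```

View pics/s15.png

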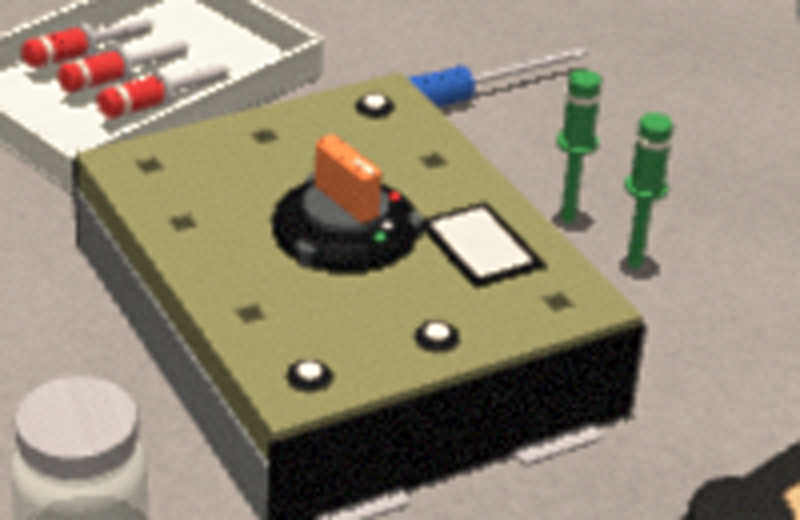

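The job is finished and handed in at about 81 s of the 210 s allowed.

- **Rivets:** Rivets 2, 3 and 4 were the ones present. I drove all three home with the mallet while the alignment pins were still in. For each, the force rose at the end of the stroke, and the last picture shows all three low in their collars.
- **Mallet:** I put it back on its mat. The head stands on the mat, and the end of the handle reaches about to the mat's edge or slightly past it.
- **Lock knob:** I turned it clockwise to the stop. The white mark now sits at the green dot.
- **Alignment pins:** After the rivets were home, I pulled pins 1, 2 and 3 and laid them side by side in the aluminium tray. The tray had been knocked about 5 cm toward the drive head during the run, so I measured its position again before each placing.
- **Everything else:** The green look-alikes, jar, tape and screwdriver look unmoved in the final pictures, and the arm was clear of everything.

**Disagreement:** After the last pin, the automatic tray measurement came out a few millimetres different and the tray slightly narrower than before. Three pins were lying in the tray by then, which may have disturbed the measurement. The pictures show nothing wrong with the tray. No other check failed.

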